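# Pack and net-weigh a finishing kit in the guitar sanding booth

## Robot

A 6-joint arm with a two-finger parallel gripper is mounted at the origin on the work surface. World frame = base frame: x ahead of the robot, y to its left, z up, the work surface at z = 0. Lengths are in m, angles in rad, forces in N, time in s.
With the tool pointing down it reaches from about 0.375 to 0.925 m from the base axis. Payload 5.7 kg.
Tool frame: the origin (TCP) lies midway between the tips of the shut fingers; the grasp point (between the pads) lies hold_point_z behind it (hold_point_z is the distance from the TCP to the grasp point, in m); z points along the fingers, y is the line along which they close (so a half turn about z gives the same grasp; the last joint's range is limited). The gripper opens to 85 mm and grips with 20 to 120 N. Pads are 22 mm wide; open, the fingers measure 114 mm over their backs; the gripper's body (76 mm by 85 mm) begins 54 mm behind the grasp point. The pads swing forward as they close: fully open they stand 13 mm farther back than shut.
Start: joints at [-1.419, 0.359, 1.51, -0, 1.272, -0.115], TCP at [0.158, -0.579, 0.231] pointing down, gripper open.
Joint ranges: [-2.97, 2.97], [-1.01, 2.36], [0.21, 2.38], [-0.96, 4.11], [0.2, 2.71], [-2.98, 2.98]. Speed limits (rad/s): [2.39, 2.39, 3.14, 3.14, 3.14, 3.14].

## Interface

Orientations are given as a unit quaternion [w, x, y, z].
In Python, from cell import * gives the robot as it stands. The module is installed in compiled form; this text tells all that it offers.
- The arm moves only by the tool drive_tool, never from a script. Its argument "steps" is a list that holds one entry, the list of rows, each a list of 7 numbers: the opening, from 0 (shut) to 1 (fully open), then the shift along the tool's x, y, z in cm, then the turn, a rotation vector about the tool's x, y, z in rad. A call has 1 to 12 rows; each row is the pose to reach, as a shift and turn from the pose commanded when the call began, along the tool's axes at that moment; what a row does not reach only later rows make up. A row lasts 1/10 s, in which the tool goes at most 50 mm and 8.59 degrees, less where a joint would pass 70% of its speed; a pose out of reach is approached as far as the arm can. A call with a gripper value outside its range is refused whole. The fingers move at their own pace and stop on an object; "squeeze" is the grip in N (left out, the last holds). Time passes only in rows, so rows that repeat a pose let the fingers close. It gives the time, the measured TCP pose, the force, the opening and the grip force at its end, in the units of the state.
- state(): the state, without advancing time (a new reading comes with each control period).
- read_camera(name): name is "side" or "top"; returns a dict with "frame" (384x512x3 uint8, blue, green, red), "depth" (384x512 float32, m along the optical axis (not along the pixel's ray), 0 where there is no reading), "vfov" (degrees; the focal length in pixels is half the picture's height over the tangent of half this angle, whatever the lens; pixels are square), "cx", "cy" (the principal point, pixels), "origin" and "attitude" of the camera in the world. Camera axes: x right, y up, looking along -z (the intrinsics and any distortion apply to the point x, -y, -z); pixel columns grow to the right and rows downward; lengths in m; the calibration is good to about 2 mm. A picture is of the moment at which its call begins.
- close_job(): hands the job in; it is judged then, once.
The state is a dict: "t": time; "qpos": joint angles; "joint_velocities": joint speeds; "joint_torque": joint torques, N m; "tcp_pos": TCP position; "orientation": TCP orientation; "wrist_force": force on the tool from outside, world axes, zero at the start; "torque": the same for the moment, N m; "width": finger opening in m; "grip_force": force on a finger pad.
Only numpy, scipy, OpenCV 4.12 (cv2) and the standard library are available. Lean on these libraries where they do the work, as an engineer would, in place of code of your own. Each camera call takes 0.05 s, during which the arm holds its last target. There are 200 camera calls.

## Task

Make up the finishing kit on the bench scale: first put the wooden offcut left in the kit box into the blue scrap bin, then, with the box empty, turn the dial by its centre knob until the red zero mark stands under the needle, and leave the dial so. Then pack every bottle, can, tin and sanding block that is on the bench into the box, all standing upright side by side flat on its floor, so that the scale shows the net weight. Leave the box on the scale, and leave the other tools and supplies (brush, disc stack, white tub, sander, tape, spatula, clamp) where they are.

Things in the scene. Friction and masses are not known exactly. Their poses are not given: they have to be found in the camera images.
- kit_box: open wooden kit box standing loose (0.7 kg) on the scale pan: outside 136 (its x) by 252 (its y) by 50 high; inside 124 by 240 by 44 deep, walls and floor 6 thick. Origin: centre of the underside, so its inner floor is 6 above the origin.
- offcut: dark wooden offcut left lying in the kit box: 100 (its x) by 36 (y) by 30 high, 0.11 kg. Origin: centre of the underside.
- scrap_bin: fixed blue open plastic bin, 140 by 140 outside, 80 high, walls and floor 4. Origin: centre of the underside, on the table.
- bezel (a joint): angle (rad) of the scale's white dial, turned by the black knob at its centre; grows anticlockwise seen from above, range -1.8 to 1.8, starts anticlockwise of its zero setting (0.5 to 1.35). Light friction (0.05 N m), stays where it is left.
- bezel_grip (a point): grip centre of the dial's knob, on the upright dial axis. The knob is an upright black bar 44 long, 14 thick, from 24 below to 14 above this point; x runs along the bar, which points at the red zero mark (on the -x side). The dial face is 28 below this point, 55 above the table; dial 128 dia in a 144 dia head
- bezel_zero (a point): the red zero mark on the dial, 54 from the dial's axis; turns with the dial.
- needle_tip (a point): tip of the blue needle, 54 from the dial's axis, just above the dial face. It swings clockwise with the load on the pan: about 1.73 rad per kg; turning the dial does not move it.
- pan (a joint): how far the sprung scale pan has sunk (m), 0 with only the empty kit box on it; 4 mm per kg of load, at most 12 mm. Sinks and rises straight, well damped.
- pan_top (a point): centre of the scale pan's top surface, 62 above the table when the box is empty; point axes as the scale's: the dial lies 160 towards -x. The pan has a low rim round the box.
- glue_bottle: white glue bottle, yellow band, orange cap: round body 56 dia and 62 high, topped by a 26 dia cap from 62 up to 108 above the foot, on the axis. Origin: centre of the underside, z up. About 0.18 to 0.36 kg. May be absent (None from the very start).
- lacquer_bottle: amber bottle with a paper label and black cap: round body 56 dia and 68 high, topped by a 26 dia cap from 68 up to 112 above the foot, on the axis. Origin: centre of the underside, z up. About 0.18 to 0.36 kg. May be absent (None from the very start).
- polish_bottle: green bottle, white band, white cap: round body 52 dia and 75 high, topped by a 28 dia cap from 75 up to 118 above the foot, on the axis. Origin: centre of the underside, z up. About 0.18 to 0.36 kg. May be absent (None from the very start).
- spray_can: metal spray can, red band, red cap: round body 52 dia and 92 high, topped by a 32 dia cap from 92 up to 130 above the foot, on the axis. Origin: centre of the underside, z up. About 0.18 to 0.36 kg. May be absent (None from the very start).
- solvent_can: flat blue tin: 112 (its x) by 56 (y) by 64 high, with a yellow cap 26 dia at the middle of its top, from 64 up to 104. Origin: centre of the underside, z up. About 0.28 to 0.42 kg. May be absent (None from the very start).
- sanding_block: wooden hand sanding block with cork sole: foot 112 (its x) by 56 (y) by 34 high, carrying a dark upright grip 80 (x) by 26 (y) in the middle, from 34 up to 98. Origin: centre of the underside, z up. About 0.2 to 0.3 kg. May be absent (None from the very start).
- bench_brush: bystander, leave alone: brush lying flat.
- disc_stack: bystander, leave alone: stack of sanding discs, 120 dia, 22 high.
- tub: bystander, leave alone: white jar with blue lid, 90 dia, 100 high.
- palm_sander: bystander, leave alone: palm orbital sander, 124 dia pad, about 100 high.
- tape_roll: bystander, leave alone: yellow roll of tape lying flat, 100 dia, 25 high.
- glue_spatula: bystander, leave alone: spatula lying flat.
- binding_clamp: bystander, leave alone: small wooden hand-screw clamp lying flat, about 130 long.
Not all that is in view belongs to the job. What is meant by the offcut is not purple, and is the smaller of those in its own colour.

How it is judged:
On the way, in this order (a step that is already met when the one before it is completed fails the run):
1. the offcut lies in the scrap bin, let go (x of offcut in the frame of scrap_bin between -0.066 and 0.066 m and y of offcut in the frame of scrap_bin between -0.066 and 0.066 m and z of offcut in the frame of scrap_bin below 0.06 m and linear speed of offcut below 0.03 m/s and contact force between the fingers and offcut below 0.1 N), for 0.2 s.
2. the box is empty and the zero mark stands under the needle (horizontal distance between needle_tip and bezel_zero below 0.0035 m and velocity of joint bezel between -0.1 and 0.1 rad/s and value of joint pan between -0.0004 and 0.0004 m), for 0.3 s.
At the end, for the whole second after the job is handed in: every supply present stands in the box, foot within 6 mm of its floor, upright within 0.1 rad, at rest; the offcut lies in the bin; the box is level, within 25 mm of the pan's centre; the dial is still within 0.075 rad (4 mm at the mark) of its zero for the empty box (all of step 1 and x of glue_bottle in the frame of kit_box between -0.062 and 0.062 m and y of glue_bottle in the frame of kit_box between -0.12 and 0.12 m and z of each of glue_bottle, lacquer_bottle, polish_bottle, spray_can, solvent_can, sanding_block in the frame of kit_box below 0.012 m and angle between each of glue_bottle, lacquer_bottle, polish_bottle, spray_can, solvent_can, sanding_block's own z axis and vertical below 0.1 rad and linear speed of each of glue_bottle, lacquer_bottle, polish_bottle, spray_can, solvent_can, sanding_block below 0.03 m/s and x of lacquer_bottle in the frame of kit_box between -0.062 and 0.062 m and y of lacquer_bottle in the frame of kit_box between -0.12 and 0.12 m and x of polish_bottle in the frame of kit_box between -0.062 and 0.062 m and y of polish_bottle in the frame of kit_box between -0.12 and 0.12 m and x of spray_can in the frame of kit_box between -0.062 and 0.062 m and y of spray_can in the frame of kit_box between -0.12 and 0.12 m and x of solvent_can in the frame of kit_box between -0.062 and 0.062 m and y of solvent_can in the frame of kit_box between -0.12 and 0.12 m and x of sanding_block in the frame of kit_box between -0.062 and 0.062 m and y of sanding_block in the frame of kit_box between -0.12 and 0.12 m and horizontal distance between kit_box and pan_top below 0.025 m and angle between kit_box's own z axis and vertical below 0.05 rad and value of joint bezel between -0.075 and 0.075 rad); the robot touches nothing.
It fails at once if a bystander (brush, disc stack, white tub, sander, tape, spatula or clamp) is pushed more than 6 cm (distance of any of bench_brush, disc_stack, tub, palm_sander, tape_roll, glue_spatula, binding_clamp from where it was at the start of the episode above 0.06 m).
Of glue_bottle, lacquer_bottle, polish_bottle, spray_can, solvent_can, sanding_block only 5 to 6 are there at a start; the rules pass over those that are not, and their reading is None.
At some moment in a run one of glue_bottle, lacquer_bottle, polish_bottle, spray_can, solvent_can, sanding_block may be knocked a few centimetres aside while the robot is not near it.
It also fails if it takes over 208 s, if anything falls off the work surface, if the arm or the gripper's body presses on something with over 40 N, if the wrist force passes 120 N, or if a joint passes its speed limit or range.

## Working session

There is one attempt and no reset: what is moved stays moved. The work goes in short steps, Python scripts to look and compute and a tool call to move; the robot and the scene stay as the last step left them, time stands still between calls to the robot, and variables do not carry over. Pictures are saved under pics/ and viewed, at most 14 in all, crops included, and the job is handed in when it is done.

Besides the shell and the picture viewer there is one more tool, called after "Request:" as name(argument=value, ...), one argument or row to a line, values as JSON. drive_tool: Moves the arm, as the interface text tells. Its arguments: {"type":"object","properties":{"steps":{"type":"array","items":{"type":"array","items":{"type":"array","items":{"type":"number"}}}},"squeeze":{"type":"number"}},"required":["steps"]}

```bash
mkdir -p pics
cat > h.py <<'E'
from cell import *
import numpy as np, cv2
from scipy.spatial.transform import Rotation as R
def q2R(q): return R.from_quat([q[1],q[2],q[3],q[0]])
def cam(n):
    c=read_camera(n); c['f']=c['frame'].shape[0]/2/np.tan(np.radians(c['vfov'])/2)
    a=np.array(c['attitude']); c['R']=q2R(a).as_matrix() if a.size==4 else a
    return c
def cloud(c):
    h,w=c['depth'].shape; u,v=np.meshgrid(np.arange(w),np.arange(h)); d=c['depth']
    P=np.stack([(u-c['cx'])/c['f']*d,-(v-c['cy'])/c['f']*d,-d],-1)
    return P@c['R'].T+np.array(c['origin'])
def ray(c,u,v,z):
    d=c['R']@np.array([(u-c['cx'])/c['f'],-(v-c['cy'])/c['f'],-1]); o=np.array(c['origin'])
    return o+d*(z-o[2])/d[2]
E
python3 - <<'E'
from h import *
for n in("top","side"):
    c=cam(n); cv2.imwrite(f"pics/{n}0.png",cv2.resize(c['frame'],(768,576)))
    print({k:v for k,v in c.items() if k not in('frame','depth')})
    np.savez(f"{n}0.npz",P=cloud(c),f=c['frame'])
print(state())
E
```

```text
{'vfov': 42.507909890805806, 'cx': 254.96789794541175, 'cy': 191.05633003069198, 'origin': array([ 0.3282363 , -0.01398781,  1.79673367]), 'attitude': array([ 0.71211974,  0.03845444, -0.03686033, -0.70003432]), 'f': np.float64(493.62630803580436), 'R': array([[ 0.01718652,  0.99418163, -0.1063368 ],
       [-0.9998514 ,  0.01694641, -0.00316134],
       [-0.00134092,  0.10637533,  0.99432514]])}
{'vfov': 42.11277438139816, 'cx': 255.9712317416109, 'cy': 190.02534763980634, 'origin': array([-0.0040822 , -1.52455351,  1.0487761 ]), 'attitude': array([ 0.86191996,  0.47933557, -0.07827941, -0.14561498]), 'f': np.float64(498.7095640935973), 'R': array([[ 0.94533722,  0.17597271, -0.27453805],
       [-0.32606113,  0.49806737, -0.80350049],
       [-0.00465571,  0.84909511,  0.52821948]])}
{'t': 0.1, 'qpos': array([-1.41909237e+00,  3.59457669e-01,  1.51132583e+00,  1.90567541e-06,
        1.27252125e+00, -1.15134978e-01]), 'joint_velocities': array([ 0.00065846, -0.00070439, -0.00298158,  0.00072922, -0.00102138,
        0.00044728]), 'joint_torque': array([ 2.72407351e-04, -5.28651381e+01, -2.79350513e+01, -4.88889127e-04,
        4.99446789e-03,  7.40840392e-06]), 'tcp_pos': array([ 0.15808875, -0.57815534,  0.23052233]), 'orientation': array([-8.55921497e-04,  9.91112492e-01,  1.33023665e-01, -1.47411547e-05]), 'wrist_force': array([ 0.17460527, -0.65384994, -0.13356796]), 'torque': array([0.01830089, 0.03258267, 0.00546363]), 'grip_force': 0.0, 'width': 0.08559461904578998}
```

View pics/top0.png

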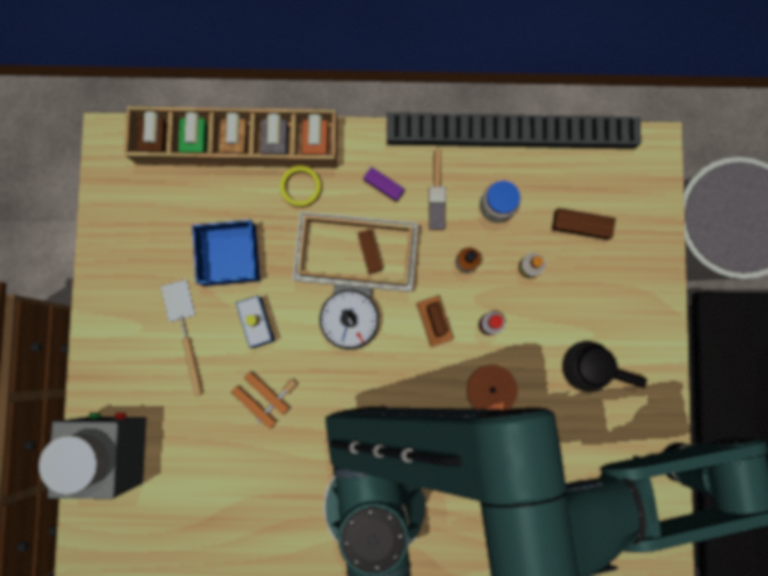

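View pics/side0.png

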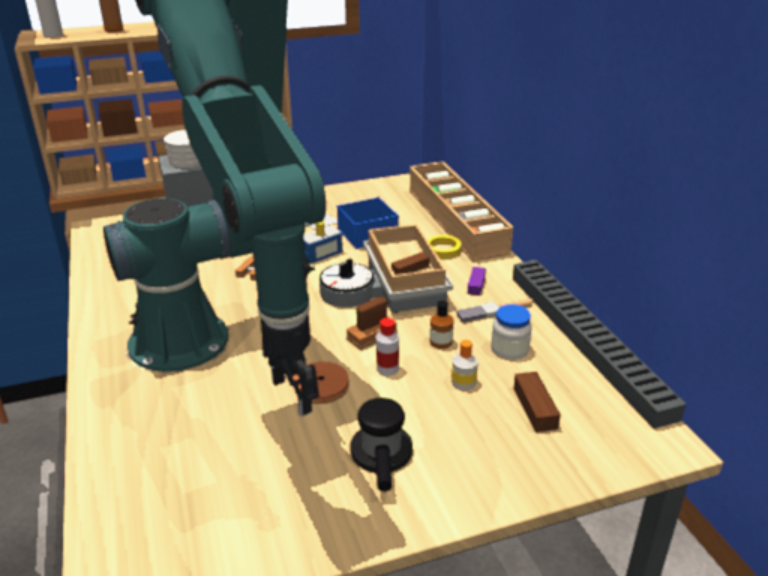

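Top view (768 wide): box at (358,252) with the brown offcut at (371,251), dial at (349,319), red mark at (361,338) and needle tip near (345,337). The blue bin is at (226,252), solvent tin (254,322), sanding block (436,320), spray can (492,322), lacquer (468,259) and glue (532,265). There is no polish bottle. The brown block at (584,223) is the larger decoy and the purple one is at (384,184).

```bash
cat > seg.py <<'E'
from h import *
ROI={'offcut':((371,251),35),'bin':((226,252),50),'box':((358,252),80),'solv':((254,322),35),'block':((436,320),35),'spray':((492,322),25),'lacq':((468,259),25),'glue':((532,265),25),'dial':((349,319),40)}
def roi(P,n):
    (u,v),r=ROI[n]; u/=1.5;v/=1.5;r/=1.5
    return P[int(v-r):int(v+r),int(u-r):int(u+r)]
def rect(p):
    (c,s,a)=cv2.minAreaRect((p[:,:2]*1000).astype(np.float32)); return np.round(c,1),np.round(s,1),round(a,1)
E
python3 - <<'E'
from seg import *
d=np.load('top0.npz'); P=d['P']; f=d['f']
print('table z',np.median(P[250:270,100:150,2]), P[250:270,100:150,2].std())
lim={'solv':(.055,.072),'block':(.09,.105),'spray':(.122,.137),'lacq':(.104,.119),'glue':(.1,.115),'bin':(.07,.087),'box':(.105,.118),'dial':(.048,.062)}
for n,(a,b) in lim.items():
    q=roi(P,n).reshape(-1,3); q=q[(q[:,2]>a)&(q[:,2]<b)]
    print(n,len(q),'med',np.round(np.median(q,0)*1000,1),'mean',np.round(q.mean(0)*1000,1),rect(q))
q=roi(P,'box'); 
hsv=cv2.cvtColor(f,cv2.COLOR_BGR2HSV)
q=roi(P,'offcut').reshape(-1,3); bg=roi(f,'offcut').reshape(-1,3)
print(roi(f,'offcut')[23,15:32].tolist())
m=(q[:,2]>.088)&(q[:,2]<.106); print('offcut',m.sum(),np.round(np.median(q[m],0)*1000,1),rect(q[m]))
m=(roi(hsv,'dial')[...,1]>130)&((roi(hsv,'dial')[...,0]<10)|(roi(hsv,'dial')[...,0]>170)); qq=roi(P,'dial')[m]; print('red',len(qq),qq.mean(0))
m=(roi(hsv,'dial')[...,1]>60)&(roi(hsv,'dial')[...,0]>100)&(roi(hsv,'dial')[...,0]<130); qq=roi(P,'dial')[m]; print('needle',np.round(qq*1000).tolist())
m=roi(P,'dial')[...,2]>.075; print('knob',rect(roi(P,'dial')[m]),roi(P,'dial')[m].mean(0))
cv2.imwrite('pics/dial0.png',cv2.resize(f[125:240,180:300],None,fx=5,fy=5,interpolation=cv2.INTER_CUBIC))
E
```

```text
table z 0.0006358126624134153 0.09839829617478159
solv 428 med [423.6 292.9  64.7] mean [425.5 293.6  64.4] (array([426.7, 294.7]), array([112.6,  56.4]), 18.4)
block 151 med [ 439.1 -131.    97.2] mean [ 437.7 -131.5   97.3] (array([ 436.6, -132.2]), array([78.2, 25.9]), 17.8)
spray 70 med [ 431.1 -263.   128.9] mean [ 430.9 -262.2  129.3] (array([ 431.3, -262. ]), array([28.7, 29. ]), 45.8)
lacq 42 med [ 584.4 -207.8  110.7] mean [ 583.6 -208.5  111.1] (array([ 583.7, -208.9]), array([24.7, 21.6]), 60.3)
glue 43 med [ 573.9 -362.2  107.6] mean [ 573.  -361.6  108.1] (array([ 573.2, -361.5]), array([24.8, 22.8]), 26.9)
bin 231 med [590.  371.3  77.8] mean [588.7 370.6  77.7] (array([565.3, 366.9]), array([188.6, 142.7]), 6.4)
box 405 med [594.7  56.7 111. ] mean [593.2  58.8 111. ] (array([540.7,  23.5]), array([331.7, 236.5]), 85.7)
dial 1097 med [439.9  72.5  55.2] mean [441.3  72.4  55.2] (array([445.6,  78.7]), array([184.9, 161.2]), 85.7)
[[99, 146, 163], [88, 130, 151], [66, 100, 126], [43, 69, 101], [31, 53, 91], [29, 49, 89], [30, 51, 88], [29, 51, 88], [29, 51, 87], [29, 51, 88], [28, 49, 87], [31, 52, 88], [37, 60, 91], [54, 81, 104], [75, 111, 130], [90, 133, 152], [98, 144, 163]]
offcut 360 [593.3  24.8  97.2] (array([589.8,  23.5]), array([168.8, 137.4]), 85.3)
red 0 [nan nan nan]
needle [[456.0, 68.0, 59.0], [456.0, 64.0, 65.0], [452.0, 68.0, 66.0], [452.0, 64.0, 67.0]]
knob (array([429.3,  71.2]), array([175.7, 197.5]), 88.5) [0.48000427 0.04596355 0.17913436]<stdin>:13: RuntimeWarning: Mean of empty slice.
  ret = um.true_divide(
```

View pics/dial0.png

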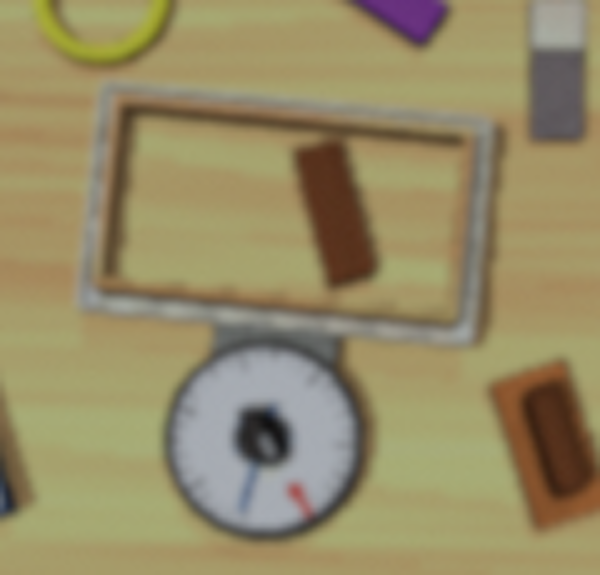

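The crop shows the dial centre at about (264,437), the needle tip at (245,510) and the red mark at (300,500). The offcut centre is at (337,213), tilted about 15°, and the box is clear otherwise.

```bash
cat > meas.py <<'E'
from seg import *
def crop_idx(): return slice(125,240),slice(180,300)
def box(P):
    q=P[135:200,190:285].reshape(-1,3); q=q[(q[:,2]>.103)&(q[:,2]<.118)&(abs(q[:,0]-.593)<.11)]; return rect(q),len(q)
def dial(c,P):
    f=cv2.resize(c['frame'],None,fx=4,fy=4,interpolation=cv2.INTER_CUBIC); z=.055
    hsv=cv2.cvtColor(f,cv2.COLOR_BGR2HSV); o={}
    H,S,V=[hsv[...,i] for i in range(3)]
    for n,m in {'red':(S>75)&((H<8)|(H>172)),'blue':(S>45)&(H>100)&(H<130)&(V>60)}.items():
        m=m.copy().astype(np.uint8); k=np.zeros_like(m); cv2.circle(k,(int(349/1.5*4),int(319/1.5*4)),92,1,-1); cv2.circle(k,(int(349/1.5*4),int(319/1.5*4)),36,0,-1); m*=k
        v,u=np.nonzero(m); o[n]=np.array([ray(c,(a+.5)/4-.5,(b+.5)/4-.5,z)[:2] for a,b in zip(u,v)])
    return o
E
python3 - <<'E'
from meas import *
c=cam('top'); P=cloud(c); print('box',box(P))
q=P[145:187,235:260]; b=c['frame'][145:187,235:260].astype(int)
m=(b[...,2]<115)&(q[...,2]>.085); print('offcut',rect(q[m]),np.median(q[m],0),m.sum())
o=dial(c,P)
q=P[185:240,205:262].reshape(-1,3); e=q[(abs(q[:,2]-.055)<.006)&(np.hypot(q[:,0]-.437,q[:,1]-.07)<.08)]
print('disc',rect(e),e.mean(0)); k=q[(q[:,2]>.087)&(q[:,2]<.104)]; print('knob',len(k),rect(k),k.mean(0))
for n in o: 
    print(n,len(o[n]),o[n].mean(0),o[n].min(0),o[n].max(0))
q=P[140:200,125:178].reshape(-1,3); q=q[(q[:,2]>.07)&(q[:,2]<.087)];print('bin',rect(q))
import json
E
```

```text
box ((array([593.4,  59.1]), array([252.3, 137.3]), 85.4), 428)
offcut (array([501.2, -14.1]), array([336.5,  80.6]), 13.4) [0.59884918 0.0233615  0.0971275 ] 308
disc (array([437.4,  71.1]), array([139.8, 142.4]), 50.7) [0.4354898  0.07176199 0.0551543 ]
knob 80 (array([506.7,  62.6]), array([122.1, 139.4]), 48.0) [0.47150747 0.06259512 0.09572638]
red 135 [0.39663489 0.04434444] [0.38508419 0.03719318] [0.40430638 0.05076359]
blue 129 [0.39794595 0.08189479] [0.38867644 0.07811864] [0.40810503 0.08582656]
bin (array([588.7, 369.4]), array([140.7, 142.7]), 5.9)
```

```bash
cat > go.py <<'E'
from h import *
import sys
def go(x,y,z,yawdeg=None,show=True):
    """shift (cm, tool axes) and turn to a world TCP target; yawdeg = world angle of tool y line (mod 180)"""
    s=state(); T=q2R(s['orientation']).as_matrix(); d=T.T@(np.array([x,y,z])-s['tcp_pos'])*100
    yn=np.degrees(np.arctan2(T[1,1],T[0,1])); t=0
    if yawdeg is not None: t=(yawdeg-yn+90)%180-90
    # desired orientation: straight down
    a=np.radians(yn+t); ty=np.array([np.cos(a),np.sin(a),0]); tz=np.array([0,0,-1.]); tx=np.cross(ty,tz)
    rv=R.from_matrix(T.T@np.stack([tx,ty,tz],1)).as_rotvec()
    print('shift',np.round(d,2),'turn',np.round(rv,3),'| now',np.round(s['tcp_pos'],4),'yaw_y',round(yn,1),'w',round(s['width'],4),'q1,q6',np.round(s['qpos'][[0,5]],2),'t',round(s['t'],1))
if __name__=='__main__': go(*map(float,sys.argv[1:]))
E
python3 - <<'E'
from meas import *
from go import go
d=np.load('top0.npz'); P=d['P']; b=d['f'].astype(int)
m=np.zeros(b.shape[:2],np.uint8); s=(slice(145,190),slice(232,262)); m[s]=((b[s][...,2]<120)&(b[s][...,2]-b[s][...,0]>35))
n,l,st,ce=cv2.connectedComponentsWithStats(m); print(st[1:],ce[1:])
i=1+st[1:,4].argmax(); c=cam('top'); v,u=np.nonzero(l==i)
p=np.array([ray(c,a,bb,.097) for a,bb in zip(u,v)]); print(rect(p),p.mean(0))
go(.597,.024,.2,105.5)
E
```

```text
[[232 148  30  35 377]
 [234 186   3   1   3]
 [245 187   2   1   2]
 [256 188   2   1   2]] [[246.72944297 164.28912467]
 [235.         186.        ]
 [245.5        187.        ]
 [256.5        188.        ]]
(array([599.1,  28.4]), array([102.3, 114.6]), 84.9) [0.60335184 0.02173388 0.097     ]
shift [ 58.22 -46.53   3.14] turn [-0.001 -0.    -0.004] | now [ 0.1581 -0.5783  0.2307] yaw_y -74.7 w 0.0853 q1,q6 [-1.42 -0.12] t 0.2
```

Request:
drive_tool(
  steps=[
    [[1, 5, -4, 0, 0, 0, 0], [1, 10, -8, 0, 0, 0, 0], [1, 14, -11, 0, 0, 0, 0], [1, 18, -14.5, 0, 0, 0, 0], [1, 22, -17.5, 0, 0, 0, 0], [1, 26, -21, 0, 0, 0, 0], [1, 30, -24, 0, 0, 0, 0], [1, 34, -27, 0, 0, 0, 0], [1, 38, -30.5, 0, 0, 0, 0], [1, 42, -33.5, 0, 0, 0, 0], [1, 46, -37, 0, 0, 0, 0], [1, 50, -40, 0, 0, 0, 0]],
  ],
)

```text
t: 1.4
tcp_pos: [0.5117, -0.0915, 0.2313]
orientation: [0.0, 0.991, 0.133, 0.0]
wrist_force: [0.9, -0.6, -1.0]
width: 0.0852
grip_force: 0.0
```

Run:
```python
from meas import *
from go import go
d=np.load('top0.npz'); b=d['f'].astype(int)
c=cam('top')
m=np.zeros(b.shape[:2],np.uint8); s=(slice(148,188),slice(232,262)); m[s]=((b[s][...,2]<115)&(b[s][...,1]<80))
m=cv2.morphologyEx(m,cv2.MORPH_OPEN,np.ones((5,5),np.uint8))
v,u=np.nonzero(m)
p=np.array([ray(c,a,bb,.097) for a,bb in zip(u,v)]); print(rect(p),p.mean(0),len(p))
print(ray(c,247.4,167.6,.097))
p0=p.mean(0); go(p0[0],p0[1],.18,105.5)
```

```text
(array([593.1,  21.4]), array([96.6, 34.5]), 16.9) [0.59386672 0.02186028 0.097     ] 259
[0.59166323 0.0191659  0.097     ]
shift [10.31 -8.29  5.25] turn [-0.003 -0.006 -0.001] | now [ 0.5163 -0.0857  0.2316] yaw_y -74.6 w 0.0853 q1,q6 [-0.3  1. ] t 1.4
```

Request:
drive_tool(
  steps=[
    [[1, 3.4, -2.8, 1, 0, 0, 0], [1, 6.8, -5.6, 2, 0, 0, -0.03], [1, 10.3, -8.4, 4, 0, 0, -0.03], [1, 10.3, -8.4, 7, 0, 0, -0.03], [1, 10.3, -8.4, 10, 0, 0, -0.03], [1, 10.3, -8.4, 13, 0, 0, -0.03], [1, 10.3, -8.4, 15, 0, 0, -0.03], [1, 10.3, -8.4, 15.5, 0, 0, -0.03], [1, 10.3, -8.4, 15.5, 0, 0, -0.03], [0, 10.3, -8.4, 15.5, 0, 0, -0.03], [0, 10.3, -8.4, 15.5, 0, 0, -0.03], [0, 10.3, -8.4, 15.5, 0, 0, -0.03]],
  ],
  squeeze=40,
)

```text
t: 2.65
tcp_pos: [0.589, 0.0146, 0.0775]
orientation: [0.0, 0.989, 0.148, 0.001]
wrist_force: [-0.7, -0.3, 1.2]
width: 0.0439
grip_force: 0.9
```

Request:
drive_tool(
  steps=[
    [[0, 0, 0, 0, 0, 0, 0], [0, 0, 0, 0, 0, 0, 0], [0, 0, 0, 0, 0, 0, 0]],
  ],
)

```text
t: 2.95
tcp_pos: [0.5888, 0.0147, 0.0769]
orientation: [0.0, 0.989, 0.148, 0.001]
wrist_force: [0.2, 1.1, 2.2]
width: 0.0349
grip_force: 46.7
```

```bash
python3 go.py .5887 .3694 .2 96
```

```text
shift [ 10.38 -33.92 -12.31] turn [ 0.    -0.001  0.192] | now [0.5888 0.0147 0.0769] yaw_y -73.0 w 0.0349 q1,q6 [-0.09  1.18] t 3.0
```

Request:
drive_tool(
  steps=[
    [[0, 0, 0, -4, 0, 0, 0], [0, 0, 0, -8, 0, 0, 0], [0, 0, 0, -12, 0, 0, 0.05], [0, 1.2, -4, -12.3, 0, 0, 0.1], [0, 2.6, -8.5, -12.3, 0, 0, 0.19], [0, 4, -13, -12.3, 0, 0, 0.19], [0, 5.4, -17.5, -12.3, 0, 0, 0.19], [0, 6.8, -22, -12.3, 0, 0, 0.19], [0, 8.2, -26.5, -12.3, 0, 0, 0.19], [0, 9.4, -30.5, -12.3, 0, 0, 0.19], [0, 10.4, -34, -12.3, 0, 0, 0.19], [0, 10.4, -34, -12.3, 0, 0, 0.19]],
  ],
)

```text
t: 4.15
tcp_pos: [0.5872, 0.3749, 0.1985]
orientation: [-0.001, 0.998, 0.055, -0.0]
wrist_force: [-0.4, -0.6, -0.8]
width: 0.035
grip_force: 46.2
```

Request:
drive_tool(
  steps=[
    [[0, 0, 0, 4, 0, 0, 0], [0, 0, 0, 8, 0, 0, 0], [0, 0, 0, 12, 0, 0, 0], [0, 0, 0, 15, 0, 0, 0], [0, 0, 0, 17, 0, 0, 0], [0, 0, 0, 17, 0, 0, 0], [0.65, 0, 0, 17, 0, 0, 0], [0.65, 0, 0, 17, 0, 0, 0], [0.65, 0, 0, 17, 0, 0, 0], [0.65, 0, 0, 17, 0, 0, 0], [0.65, 0, 0, 12, 0, 0, 0], [0.65, 0, 0, 7, 0, 0, 0]],
  ],
)

```text
t: 5.35
tcp_pos: [0.5869, 0.3696, 0.1292]
orientation: [0.001, 0.999, 0.053, -0.002]
wrist_force: [0.9, -0.0, -0.1]
width: 0.0555
grip_force: 0.0
```

Request:
drive_tool(
  steps=[
    [[0.65, 0, 0, -5, 0, 0, 0], [0.65, 0, 0, -8, 0, 0, 0], [0.65, 0, 0, -8, 0, 0, 0], [0.65, 0, 0, -8, 0, 0, 0]],
  ],
)

```text
t: 5.75
tcp_pos: [0.5886, 0.3704, 0.2109]
orientation: [-0.001, 0.999, 0.053, 0.001]
wrist_force: [0.1, -0.3, -1.0]
width: 0.0553
grip_force: 0.0
```

```bash
cat > lookdial.py <<'E'
from meas import *
from go import go
import sys
c=cam('top'); P=cloud(c); o=dial(c,P); C=np.array([.436,.0715])
cv2.imwrite(sys.argv[1],cv2.resize(c['frame'][125:240,130:330],None,fx=4,fy=4,interpolation=cv2.INTER_CUBIC))
for n in o:
    if len(o[n]):
        d=o[n].mean(0)-C; print(n,len(o[n]),o[n].mean(0),'r',np.hypot(*d),'ang',np.degrees(np.arctan2(d[1],d[0]))%360)
q=P[185:240,205:262].reshape(-1,3); k=q[(q[:,2]>.083)&(q[:,2]<.104)&(np.hypot(*(q[:,:2]-C).T)<.04)]; print('knob',len(k),rect(k) if len(k)else'',k.mean(0))
e=q[(abs(q[:,2]-.055)<.006)&(np.hypot(q[:,0]-.437,q[:,1]-.07)<.08)]; print('disc',rect(e))
print(box(P)); s=state(); print(s['t'],s['tcp_pos'])
E
python3 lookdial.py pics/d1.png
```

```text
red 338 [0.39468234 0.04315305] r 0.0501068677675556 ang 214.45298582784605
knob 48 (array([435. ,  71.1]), array([41. , 13.6]), 32.0) [0.43481218 0.07104317 0.0967698 ]
disc (array([436.2,  71.5]), array([138.5, 139.7]), 31.7)
((array([593.3,  59. ]), array([251.9, 137.5]), 85.2), 416)
5.8 [0.58765069 0.36991739 0.20906697]
```

View pics/d1.png

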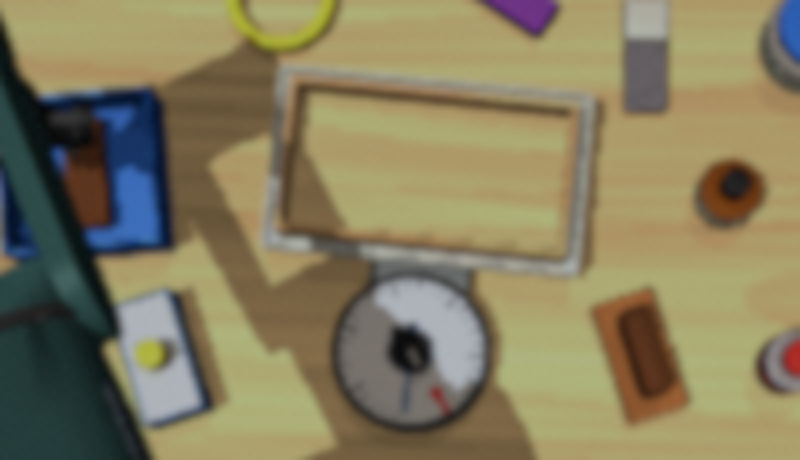

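The offcut lies in the bin at about (90,180) in the crop. The needle points to (405,410) with its hub at (410,350), and the red mark is at (440,400), so the dial must turn clockwise by about 37°.

```bash
python3 go.py .4355 .0713 .15 122
```

```text
shift [-18.31  28.07   5.92] turn [ 0.     0.001 -0.452] | now [0.5877 0.3699 0.2091] yaw_y -83.9 w 0.0554 q1,q6 [0.46 1.93] t 5.8
```

Request:
drive_tool(
  steps=[
    [[0.65, -2, 3.5, 0, 0, 0, 0], [0.65, -5, 7.2, 0, 0, 0, -0.1], [0.65, -7, 11, 0, 0, 0, -0.2], [0.65, -9.4, 15, 0, 0, 0, -0.3], [0.65, -12, 19, 1, 0, 0, -0.45], [0.65, -15, 23, 2, 0, 0, -0.45], [0.65, -17, 26, 4, 0, 0, -0.45], [0.65, -18.3, 28.1, 6, 0, 0, -0.45], [0.65, -18.3, 28.1, 6, 0, 0, -0.45], [0.65, -18.3, 28.1, 6, 0, 0, -0.45], [0.65, -18.3, 28.1, 6, 0, 0, -0.45]],
  ],
)

```text
t: 6.9
tcp_pos: [0.437, 0.0719, 0.1494]
orientation: [-0.0, 0.961, 0.275, 0.0]
wrist_force: [-0.3, 0.4, 0.2]
width: 0.0554
grip_force: 0.0
```

```bash
python3 go.py .4355 .0713 .073 122
```

```text
shift [-0.17 -0.03  7.64] turn [-0.    -0.001 -0.001] | now [0.437  0.0719 0.1494] yaw_y -58.1 w 0.0554 q1,q6 [0.01 1.02] t 6.9
```

Request:
drive_tool(
  steps=[
    [[0.65, -0.2, 0, 3, 0, 0, 0], [0.65, -0.2, 0, 6, 0, 0, 0], [0.65, -0.2, 0, 7.6, 0, 0, 0], [0.65, -0.2, 0, 7.6, 0, 0, 0], [0, -0.2, 0, 7.6, 0, 0, 0], [0, -0.2, 0, 7.6, 0, 0, 0], [0, -0.2, 0, 7.6, 0, 0, 0], [0, -0.2, 0, 7.6, 0, 0, 0], [0, -0.2, 0, 7.6, 0, 0, 0], [0, -0.2, 0, 7.6, 0, 0, 0]],
  ],
  squeeze=25,
)

```text
t: 7.9
tcp_pos: [0.4368, 0.0689, 0.0747]
orientation: [0.002, 0.961, 0.275, 0.002]
wrist_force: [2.0, -8.1, 1.7]
width: 0.0133
grip_force: 31.5
```

Request:
drive_tool(
  steps=[
    [[0, 0, 0, 0, 0, 0, 0.08], [0, 0, 0, 0, 0, 0, 0.16], [0, 0, 0, 0, 0, 0, 0.24], [0, 0, 0, 0, 0, 0, 0.32], [0, 0, 0, 0, 0, 0, 0.4], [0, 0, 0, 0, 0, 0, 0.48], [0, 0, 0, 0, 0, 0, 0.56], [0, 0, 0, 0, 0, 0, 0.62], [0, 0, 0, 0, 0, 0, 0.64], [0, 0, 0, 0, 0, 0, 0.64], [0, 0, 0, 0, 0, 0, 0.64]],
  ],
)

```text
t: 9.0
tcp_pos: [0.4366, 0.0699, 0.0746]
orientation: [0.0, 0.999, -0.041, 0.002]
wrist_force: [1.6, -3.3, 8.0]
width: 0.0132
grip_force: 32.3
```

Run:
```python
from go import *
go(.4355,.0713,.073,85.3)
s=state(); print(s['wrist_force'],s['torque'],s['width'])
```

```text
shift [-0.12 -0.13  0.16] turn [ 0.    -0.004  0.   ] | now [0.4366 0.0699 0.0746] yaw_y -94.7 w 0.0132 q1,q6 [0.   1.66] t 9.0
[ 1.61328991 -3.34507644  8.00864304] [-0.51788101 -0.24594563 -0.00438539] 0.013157580423428064
```

Request:
drive_tool(
  steps=[
    [[0.5, 0, 0, 0, 0, 0, 0], [0.5, 0, 0, 0, 0, 0, 0], [0.5, 0, 0, 0, 0, 0, 0], [0.5, 0, 0, -3, 0, 0, 0], [0.5, 0, 0, -7, 0, 0, 0], [0.9, 0, 0, -11, 0, 0, 0], [0.9, 0, -4, -13, 0, 0, 0], [0.9, 0, -8, -13, 0, 0, 0], [0.9, 0, -13, -13, 0, 0, 0], [0.9, 0, -18, -13, 0, 0, 0], [0.9, 0, -22, -13, 0, 0, 0], [0.9, 0, -22, -13, 0, 0, 0]],
  ],
)

```text
t: 10.2
tcp_pos: [0.453, 0.2942, 0.2032]
orientation: [-0.001, 0.999, -0.039, 0.0]
wrist_force: [-0.4, -1.1, -0.1]
width: 0.0769
grip_force: 0.0
```

```bash
python3 lookdial.py pics/d2.png
python3 - <<'E'
from meas import *
c=cam('side'); z=ray; 
f=c['frame']
# project dial centre
o=np.array(c['origin']); v=c['R'].T@(np.array([.436,.0715,.055])-o); u=c['cx']+c['f']*v[0]/-v[2]; w=c['cy']-c['f']*v[1]/-v[2]; print(u,w)
u,w=int(u),int(w); cv2.imwrite('pics/s2.png',cv2.resize(f[w-30:w+30,u-40:u+40],None,fx=8,fy=8,interpolation=cv2.INTER_CUBIC))
E
```

```text
red 119 [0.38092012 0.07493176] r 0.05518668327670984 ang 176.4347838248895
knob 54 (array([436.1,  72.8]), array([13.8, 42. ]), 89.8) [0.43578328 0.07215431 0.09547666]
disc (array([435.8,  71.8]), array([139.7, 137.4]), 41.3)
((array([593.2,  59.2]), array([252.7, 137.1]), 85.4), 410)
10.25 [0.45233377 0.29161321 0.2028933 ]
230.16952221100192 182.63484340790197
```

View pics/d2.png

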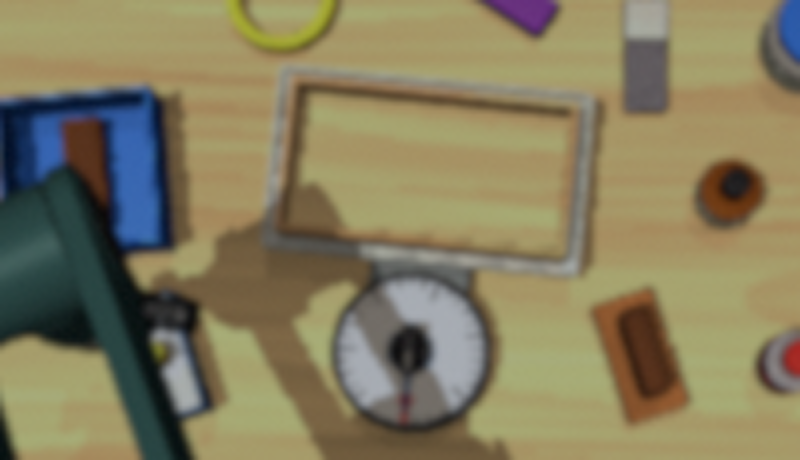

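```bash
python3 - <<'E'
from meas import *
A=[]
for i in range(3):
    c=cam('top'); A.append(c['frame'].astype(float))
f=np.mean(A,0); C=np.array([.436,.0718])
f=cv2.resize(f.astype(np.float32),None,fx=4,fy=4,interpolation=cv2.INTER_CUBIC)
V,U=np.mgrid[780:930,850:1010]
p=np.array([ray(c,(u+.5)/4-.5,(v+.5)/4-.5,.0555)[:2] for u,v in zip(U.ravel(),V.ravel())])-C
b=f[780:930,850:1010].reshape(-1,3); r=np.hypot(*p.T); a=np.degrees(np.arctan2(p[:,1],p[:,0]))%360
for lo,hi in((20,25),(25,30),(30,35),(35,40),(40,45),(45,50),(50,55),(55,58)):
    m=(r*1000>=lo)&(r*1000<hi)&(abs(a-176)<14); bl=b[m]; 
    w1=bl[:,0]-bl[:,2]; w1=np.clip(w1-np.median(w1)-4,0,None); w2=bl[:,2]-bl[:,0]; w2=np.clip(w2-np.median(w2)-4,0,None)
    print(lo,'blue',round((w1*a[m]).sum()/max(w1.sum(),1e-6),2),round(w1.max(),0),'red',round((w2*a[m]).sum()/max(w2.sum(),1e-6),2),round(w2.max(),0))
E
python3 go.py .4267 .2947 .2 108.4
```

```text
20 blue 177.19 0.0 red 167.51 3.0
25 blue 176.47 1.0 red 178.55 5.0
30 blue 176.71 4.0 red 187.6 5.0
35 blue 167.49 8.0 red 183.01 5.0
40 blue 163.52 12.0 red 183.42 1.0
45 blue 170.31 1.0 red 176.6 1.0
50 blue 184.83 2.0 red 175.93 15.0
55 blue 176.61 4.0 red 176.48 20.0
shift [-2.6  -0.43  0.31] turn [ 0.001  0.001 -0.405] | now [0.4523 0.2882 0.203 ] yaw_y -94.8 w 0.0766 q1,q6 [0.44 2.09] t 10.4
```

Needle and red mark coincide: both point to (405,405), about 176°. Next is the solvent tin.

```bash
python3 - <<'E'
from meas import *
P=np.load('top0.npz')['P']
q=roi(P,'solv').reshape(-1,3); q=q[(q[:,2]>.092)&(q[:,2]<.112)]; print(rect(q),q.mean(0))
b=np.radians(-4.6)
for n,(x,y) in {'solv':(0,86.5),'block':(0,24.5),'A':(31,-37.5),'B':(-31,-37.5),'C':(0,-88.5)}.items(): print(n,593.2+x*np.cos(b)-y*np.sin(b),59.1+x*np.sin(b)+y*np.cos(b))
E
python3 go.py .4255 .2942 .2 108.4
```

```text
(array([427. , 294.2]), array([23.9, 24.3]), 45.5) [0.42641283 0.2942461  0.10314707]
solv 600.1372069544464 145.32137298646538
block 595.1648736460571 83.52108252217806
A 621.0926855698116 19.234625403696107
B 559.2923951055242 24.20695871208536
C 586.102395196896 -29.114930743377876
shift [-2.72 -0.37  0.31] turn [ 0.001  0.001 -0.405] | now [0.4523 0.2882 0.203 ] yaw_y -94.8 w 0.0766 q1,q6 [0.44 2.09] t 10.4
```

Request:
drive_tool(
  steps=[
    [[0.7, -1.3, -0.2, 0, 0, 0, -0.14], [0.7, -2.6, -0.4, 0, 0, 0, -0.28], [0.7, -2.6, -0.4, 0, 0, 0, -0.405], [0.7, -2.6, -0.4, 2, 0, 0, -0.405], [0.7, -2.6, -0.4, 6, 0, 0, -0.405], [0.7, -2.6, -0.4, 10, 0, 0, -0.405], [0.7, -2.6, -0.4, 12.3, 0, 0, -0.405], [0.7, -2.6, -0.4, 12.3, 0, 0, -0.405], [0.7, -2.6, -0.4, 12.3, 0, 0, -0.405], [0, -2.6, -0.4, 12.3, 0, 0, -0.405], [0, -2.6, -0.4, 12.3, 0, 0, -0.405], [0, -2.6, -0.4, 12.3, 0, 0, -0.405]],
  ],
  squeeze=50,
)

```text
t: 11.65
tcp_pos: [0.4286, 0.2956, 0.082]
orientation: [0.0, 0.987, 0.16, 0.002]
wrist_force: [0.5, -2.6, 6.2]
width: 0.0243
grip_force: 48.7
```

Request:
drive_tool(
  steps=[
    [[0, 0, 0, 0, 0, 0, 0], [0, 0, 0, 0, 0, 0, 0], [0, 0, 0, 0, 0, 0, 0], [0, 0, 0, 0, 0, 0, 0]],
  ],
)

```text
t: 12.05
tcp_pos: [0.4286, 0.2956, 0.082]
orientation: [0.0, 0.987, 0.161, 0.002]
wrist_force: [0.8, -3.9, 5.8]
width: 0.0243
grip_force: 48.7
```

```bash
python3 go.py .6001 .1453 .24 85.4
```

```text
shift [ 11.55  19.7  -15.75] turn [ 0.    -0.003  0.403] | now [0.4286 0.2956 0.082 ] yaw_y -71.5 w 0.0243 q1,q6 [0.47 1.72] t 12.1
```

Request:
drive_tool(
  steps=[
    [[0, 0, 0, -3, 0, 0, 0], [0, 0, 0, -7, 0, 0, 0], [0, 0, 0, -11, 0, 0, 0], [0, 0, 0, -15.7, 0, 0, 0], [0, 2, 3.4, -15.8, 0, 0, 0.1], [0, 4, 6.8, -15.8, 0, 0, 0.2], [0, 6, 10.2, -15.8, 0, 0, 0.3], [0, 8, 13.6, -15.8, 0, 0, 0.4], [0, 10, 17, -15.8, 0, 0, 0.4], [0, 11.7, 19.7, -15.8, 0, 0, 0.4], [0, 11.7, 19.7, -15.8, 0, 0, 0.4], [0, 11.7, 19.7, -15.8, 0, 0, 0.4]],
  ],
)

```text
t: 13.25
tcp_pos: [0.6003, 0.1452, 0.2381]
orientation: [-0.0, 0.999, -0.04, -0.001]
wrist_force: [0.7, 0.4, -4.2]
width: 0.0245
grip_force: 50.0
```

```bash
cat > held.py <<'E'
from meas import *
from go import go
# top-view points near TCP in a height band (z of held body top) -> rectangle
import sys
lo,hi,r=map(float,sys.argv[1:4]); c=cam('top'); P=cloud(c); s=state(); t=s['tcp_pos']
q=P.reshape(-1,3); q=q[(q[:,2]>t[2]+lo)&(q[:,2]<t[2]+hi)&(np.hypot(*(q[:,:2]-t[:2]).T)<r)]; print(len(q),rect(q) if len(q)>3 else '',t)
cv2.imwrite(sys.argv[4],cv2.resize(cam('side')['frame'][90:290,120:380],None,fx=3,fy=3,interpolation=cv2.INTER_CUBIC))
E
python3 held.py -.028 -.010 .08 pics/h1.png; python3 go.py .6001 .1453 .151 85.4
```

```text
182 (array([563.3, 155.3]), array([48.2, 42.7]), 2.2) [0.59956963 0.14581689 0.23809066]
shift [0.1  0.09 8.71] turn [-0.     0.002  0.002] | now [0.5993 0.1462 0.2381] yaw_y -94.5 w 0.0244 q1,q6 [0.13 1.78] t 13.3
```

View pics/h1.png

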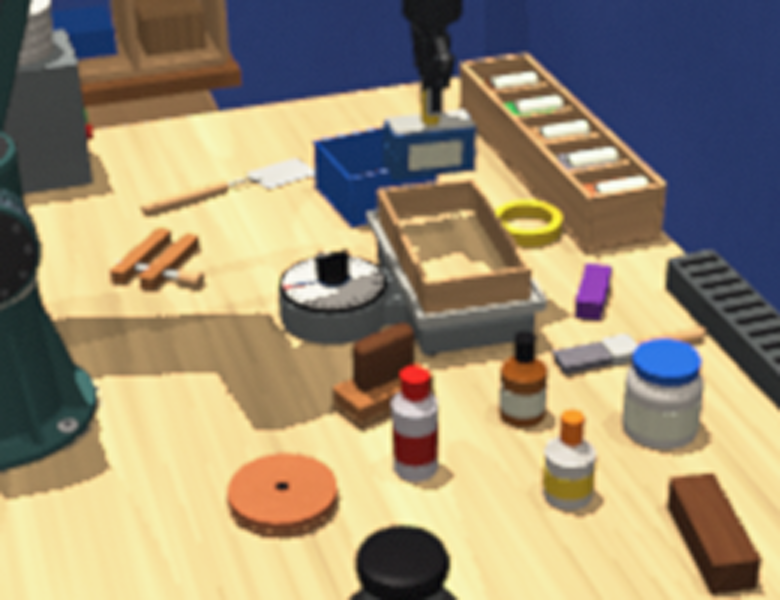

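The side view shows the tin held level at (430,145), parallel to the box end. The five supplies are visible and there is no polish bottle. I'll lower it.

Request:
drive_tool(
  steps=[
    [[0, 0.1, 0, 3, 0, 0, 0], [0, 0.1, 0, 5, 0, 0, 0], [0, 0.1, 0, 7, 0, 0, 0], [0, 0.1, 0, 8, 0, 0, 0], [0, 0.1, 0, 8.4, 0, 0, 0], [0, 0.1, 0, 8.6, 0, 0, 0], [0, 0.1, 0, 8.6, 0, 0, 0]],
  ],
)

```text
t: 14.05
tcp_pos: [0.6017, 0.146, 0.153]
orientation: [-0.0, 0.999, -0.039, 0.0]
wrist_force: [-0.2, 0.3, -3.9]
width: 0.0245
grip_force: 49.9
```

Request:
drive_tool(
  steps=[
    [[0, 0, 0, 0.1, 0, 0, 0], [0, 0, 0, 0.2, 0, 0, 0], [0, 0, 0, 0.2, 0, 0, 0], [0, 0, 0, 0.2, 0, 0, 0]],
  ],
)

```text
t: 14.45
tcp_pos: [0.6016, 0.1456, 0.1505]
orientation: [-0.0, 0.999, -0.039, 0.0]
wrist_force: [-0.4, -0.1, -3.6]
width: 0.0244
grip_force: 49.9
```

Request:
drive_tool(
  steps=[
    [[0, 0, 0, 0.1, 0, 0, 0], [0, 0, 0, 0.2, 0, 0, 0], [0, 0, 0, 0.2, 0, 0, 0], [0.6, 0, 0, 0.2, 0, 0, 0], [0.6, 0, 0, 0.2, 0, 0, 0], [0.6, 0, 0, 0.2, 0, 0, 0], [0.6, 0, 0, -2, 0, 0, 0], [0.6, 0, 0, -6, 0, 0, 0], [0.6, 0, 0, -10, 0, 0, 0], [0.9, 0, 4, -10, 0, 0, 0], [0.9, 0, 8, -10, 0, 0, 0], [0.9, 0, 12, -10, 0, 0, 0]],
  ],
)

```text
t: 15.65
tcp_pos: [0.5924, 0.0251, 0.2511]
orientation: [0.0, 0.999, -0.038, 0.001]
wrist_force: [0.1, 0.0, -0.7]
width: 0.0769
grip_force: 0.0
```

```bash
cat > chk.py <<'E'
from meas import *
from go import go
def band(P,x,y,r,a,b):
    q=P.reshape(-1,3); q=q[(q[:,2]>a)&(q[:,2]<b)&(np.hypot(q[:,0]-x,q[:,1]-y)<r)]; return (len(q),*rect(q),np.round(q.mean(0)*1000,1)) if len(q)>3 else len(q)
def objs(P):
    # whatever is there, near starting spots
    for n,x,y,a,b in(('block',.4366,-.132,.088,.108),('spray',.431,-.262,.12,.14),('lacq',.584,-.209,.1,.122),('glue',.573,-.3615,.096,.118)): print(n,band(P,x,y,.06,a,b))
E
python3 - <<'E'
from chk import *
c=cam('top'); P=cloud(c); objs(P); print('solv top',band(P,.600,.1453,.07,.118,.135)); print('box',box(P))
go(.437,-.132,.2,107.8)
E
```

```text
block (164, array([ 436.7, -132.1]), array([78.5, 26.2]), 17.7, array([ 437.3, -131.5,   96.5]))
spray (72, array([ 431.2, -262. ]), array([28.9, 29.2]), 43.5, array([ 430.7, -262.2,  129.5]))
lacq (50, array([ 583.5, -209.2]), array([24.3, 24.5]), 84.4, array([ 582.9, -208.5,  110.8]))
glue (50, array([ 573.4, -361.9]), array([23. , 25.3]), 84.1, array([ 572.8, -361.4,  107.1]))
solv top (209, array([597.7, 164.1]), array([ 34.5, 112.9]), 84.3, array([595.7, 162.5, 129.7]))
box ((array([592.8,  59.4]), array([252.7, 136.8]), 85.4), 261)
shift [-14.25  16.24   5.15] turn [ 0.005 -0.    -0.39 ] | now [0.5919 0.0188 0.2508] yaw_y -94.6 w 0.0769 q1,q6 [-0.08  1.57] t 15.7
```

Request:
drive_tool(
  steps=[
    [[0.7, -3, 3.4, 0, 0, 0, -0.1], [0.7, -6, 6.8, 0, 0, 0, -0.2], [0.7, -9, 10.2, 0, 0, 0, -0.3], [0.7, -12, 13.6, 0, 0, 0, -0.39], [0.7, -14.2, 16.2, 4, 0, 0, -0.39], [0.7, -14.2, 16.2, 8, 0, 0, -0.39], [0.7, -14.2, 16.2, 10, 0, 0, -0.39], [0.7, -14.2, 16.2, 10, 0, 0, -0.39], [0.7, -14.2, 16.2, 10, 0, 0, -0.39]],
  ],
)

```text
t: 16.6
tcp_pos: [0.4384, -0.1245, 0.1508]
orientation: [-0.0, 0.988, 0.155, 0.0]
wrist_force: [-0.3, -0.2, -0.1]
width: 0.0599
grip_force: 0.0
```

```bash
python3 go.py .4370 -.1318 .078 107.7
```

```text
shift [-0.36  0.65  7.28] turn [ 0.    -0.     0.003] | now [ 0.4384 -0.1245  0.1508] yaw_y -72.1 w 0.0599 q1,q6 [-0.43  0.83] t 16.6
```

Request:
drive_tool(
  steps=[
    [[0.7, -0.4, 0.6, 0, 0, 0, 0], [0.7, -0.4, 0.6, 3, 0, 0, 0], [0.7, -0.4, 0.6, 6, 0, 0, 0], [0.7, -0.4, 0.6, 7.3, 0, 0, 0], [0.7, -0.4, 0.6, 7.3, 0, 0, 0], [0, -0.4, 0.6, 7.3, 0, 0, 0], [0, -0.4, 0.6, 7.3, 0, 0, 0], [0, -0.4, 0.6, 7.3, 0, 0, 0], [0, -0.4, 0.6, 7.3, 0, 0, 0], [0, -0.4, 0.6, 7.3, 0, 0, 0], [0, -0.4, 0.6, 7.3, 0, 0, 0]],
  ],
)

```text
t: 17.7
tcp_pos: [0.4375, -0.1323, 0.0787]
orientation: [0.001, 0.988, 0.155, 0.001]
wrist_force: [-0.5, -1.7, 7.2]
width: 0.0251
grip_force: 52.1
```

```bash
python3 go.py .5952 .0835 .24 85.4
```

```text
shift [ 21.67 -15.65 -16.11] turn [ 0.002 -0.003  0.392] | now [ 0.4375 -0.1323  0.0787] yaw_y -72.1 w 0.0251 q1,q6 [-0.44  0.81] t 17.7
```

Request:
drive_tool(
  steps=[
    [[0, 0, 0, -4, 0, 0, 0], [0, 0, 0, -8, 0, 0, 0], [0, 0, 0, -12, 0, 0, 0], [0, 2, -1.4, -16.1, 0, 0, 0], [0, 5.4, -3.9, -16.1, 0, 0, 0.1], [0, 9, -6.5, -16.1, 0, 0, 0.2], [0, 12.5, -9, -16.1, 0, 0, 0.3], [0, 16, -11.5, -16.1, 0, 0, 0.39], [0, 19.5, -14, -16.1, 0, 0, 0.39], [0, 21.6, -15.6, -16.1, 0, 0, 0.39], [0, 21.6, -15.6, -16.1, 0, 0, 0.39], [0, 21.6, -15.6, -16.1, 0, 0, 0.39]],
  ],
)

```text
t: 18.9
tcp_pos: [0.593, 0.0838, 0.2379]
orientation: [0.0, 0.999, -0.038, -0.001]
wrist_force: [-0.4, 0.4, -2.7]
width: 0.0245
grip_force: 51.1
```

```bash
python3 held.py -.056 -.034 .08 pics/h2.png; python3 go.py .5952 .0835 .146 85.4
```

```text
138 (array([560.2,  90.4]), array([52.3, 46.6]), 1.2) [0.59269146 0.08316558 0.2379979 ]
shift [ 0.26 -0.1   9.21] turn [0.    0.001 0.002] | now [0.5926 0.0828 0.2381] yaw_y -94.5 w 0.0247 q1,q6 [0.02 1.67] t 19.0
```

View pics/h2.png

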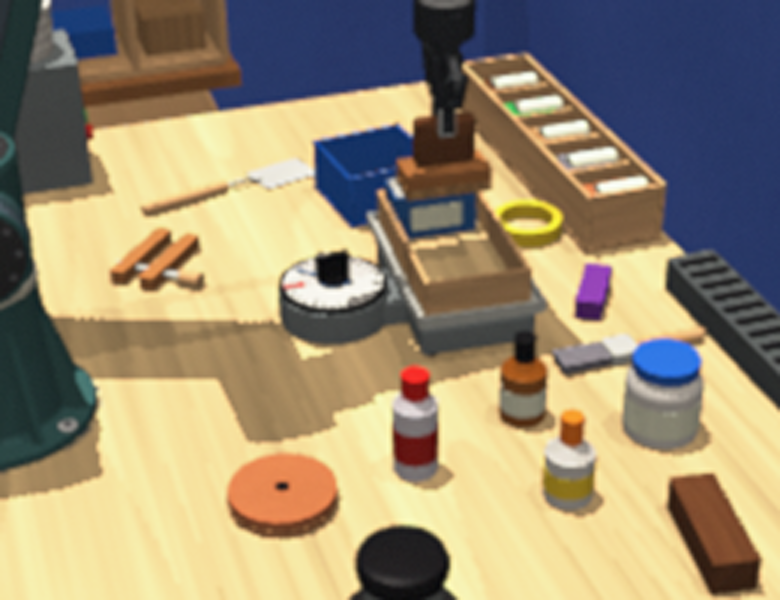

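The block is held level at (443,160), and the tin stands in the far end of the box at (433,210). I'll lower the block.

Request:
drive_tool(
  steps=[
    [[0, 0.25, -0.05, 3, 0, 0, 0], [0, 0.25, -0.05, 5, 0, 0, 0], [0, 0.25, -0.05, 7, 0, 0, 0], [0, 0.25, -0.05, 8.4, 0, 0, 0], [0, 0.25, -0.05, 9, 0, 0, 0], [0, 0.25, -0.05, 9.2, 0, 0, 0], [0, 0.25, -0.05, 9.3, 0, 0, 0], [0, 0.25, -0.05, 9.4, 0, 0, 0], [0, 0.25, -0.05, 9.4, 0, 0, 0]],
  ],
)

```text
t: 19.9
tcp_pos: [0.5968, 0.0837, 0.145]
orientation: [-0.0, 0.999, -0.039, 0.001]
wrist_force: [0.0, -0.2, -1.9]
width: 0.025
grip_force: 51.2
```

Request:
drive_tool(
  steps=[
    [[0.5, 0, 0, 0, 0, 0, 0], [0.5, 0, 0, 0, 0, 0, 0], [0.5, 0, 0, 0, 0, 0, 0], [0.5, 0, 0, -3, 0, 0, 0], [0.5, 0, 0, -7, 0, 0, 0], [0.5, 0, 0, -11, 0, 0, 0], [0.7, 0, 4, -11, 0, 0, 0], [0.7, 0, 8.5, -11, 0, 0, 0], [0.7, 0, 13, -11, 0, 0, 0], [0.7, 0, 17.5, -11, 0, 0, 0], [0.7, 0, 20, -11, 0, 0, 0], [0.7, 0, 20, -11, 0, 0, 0]],
  ],
)

```text
t: 21.1
tcp_pos: [0.5805, -0.1192, 0.2546]
orientation: [0.001, 0.999, -0.041, 0.0]
wrist_force: [0.8, 0.0, 0.0]
width: 0.0599
grip_force: 0.0
```

Run:
```python
from chk import *
c=cam('top'); P=cloud(c); objs(P); print('solv top',band(P,.600,.1453,.07,.118,.135)); print('block top',band(P,.5952,.0835,.045,.15,.172)); print('box',box(P))
go(.5833,-.2088,.2,85.4)
```

```text
block 0
spray (71, array([ 431.1, -262. ]), array([29.2, 28.5]), 53.9, array([ 430.8, -262.5,  129.6]))
lacq 1
glue (48, array([ 574., -362.]), array([23.8, 25.2]), 73.6, array([ 573.1, -361.5,  106.9]))
solv top (426, array([594.1, 139.9]), array([122.8,  81.4]), 6.3, array([595.4, 147.1, 129.1]))
block top (177, array([595.5,  83.5]), array([26.4, 79.2]), 86.0, array([594.4,  83.1, 161.5]))
box ((array([592.8,  59.2]), array([252.2, 137.7]), 85.5), 421)
shift [1.01 9.11 5.45] turn [-0.    -0.    -0.001] | now [ 0.5806 -0.1171  0.2545] yaw_y -94.6 w 0.06 q1,q6 [-0.32  1.34] t 21.1
```

Request:
drive_tool(
  steps=[
    [[0.6, 0, 4.5, 0, 0, 0, 0], [0.6, 0.5, 9, 0, 0, 0, 0], [0.6, 1, 13.5, 0, 0, 0, 0], [0.6, 1.2, 18, 0, 0, 0, 0], [0.6, 1.2, 22, 0, 0, 0, 0], [0.6, 1.2, 24.4, 0, 0, 0, 0], [0.6, 1.2, 24.4, 4, 0, 0, 0], [0.6, 1.2, 24.4, 8, 0, 0, 0], [0.6, 1.2, 24.4, 8, 0, 0, 0], [0.6, 1.2, 24.4, 8, 0, 0, 0]],
  ],
)

```text
t: 22.15
tcp_pos: [0.5738, -0.3584, 0.1742]
orientation: [-0.001, 0.999, -0.038, -0.001]
wrist_force: [0.9, -0.4, 0.7]
width: 0.0513
grip_force: 0.0
```

Run:
```python
from chk import *
c=cam('top'); P=cloud(c); objs(P)
go(.5735,-.3618,.082)
```

```text
block 0
spray 0
lacq (47, array([ 556.1, -203.4]), array([23.9, 23.4]), 65.7, array([ 556. , -203.2,  111. ]))
glue (33, array([ 568.4, -361.4]), array([25.9, 15.2]), 86.6, array([ 568.7, -360.5,  105.7]))
shift [-0.13  0.24  9.39] turn [ 0.001 -0.001  0.   ] | now [ 0.5748 -0.3594  0.1759] yaw_y -94.4 w 0.0515 q1,q6 [-0.66  0.99] t 22.2
```

Request:
drive_tool(
  steps=[
    [[0.6, -0.1, 0.2, 3, 0, 0, 0], [0.6, -0.1, 0.2, 6, 0, 0, 0], [0.6, -0.1, 0.2, 9.3, 0, 0, 0], [0.6, -0.1, 0.2, 9.3, 0, 0, 0], [0.6, -0.1, 0.2, 9.3, 0, 0, 0], [0, -0.1, 0.2, 9.3, 0, 0, 0], [0, -0.1, 0.2, 9.3, 0, 0, 0], [0, -0.1, 0.2, 9.3, 0, 0, 0], [0, -0.1, 0.2, 9.3, 0, 0, 0], [0, -0.1, 0.2, 9.3, 0, 0, 0], [0, -0.1, 0.2, 9.3, 0, 0, 0]],
  ],
)

```text
t: 23.3
tcp_pos: [0.5742, -0.3635, 0.0843]
orientation: [0.002, 0.999, -0.039, 0.002]
wrist_force: [-0.7, -0.7, 8.3]
width: 0.0247
grip_force: 49.0
```

```bash
python3 go.py .6211 .0192 .23
```

```text
shift [  1.75 -38.48 -14.69] turn [ 0.003 -0.005  0.   ] | now [ 0.5742 -0.3635  0.0843] yaw_y -94.5 w 0.0247 q1,q6 [-0.67  0.98] t 23.3
```

Request:
drive_tool(
  steps=[
    [[0, 0, 0, -4, 0, 0, 0], [0, 0, 0, -8, 0, 0, 0], [0, 0, 0, -12, 0, 0, 0], [0, 0, -3, -15, 0, 0, 0], [0, 0.3, -7.5, -15, 0, 0, 0], [0, 0.6, -12, -15, 0, 0, 0], [0, 0.9, -16.5, -15, 0, 0, 0], [0, 1.2, -21, -15, 0, 0, 0], [0, 1.5, -25.5, -15, 0, 0, 0], [0, 1.7, -30, -15, 0, 0, 0], [0, 1.8, -34.5, -15, 0, 0, 0], [0, 1.8, -38.4, -15, 0, 0, 0]],
  ],
)

```text
t: 24.5
tcp_pos: [0.6202, 0.022, 0.2321]
orientation: [-0.0, 0.999, -0.039, 0.0]
wrist_force: [1.0, -0.4, -1.8]
width: 0.0243
grip_force: 50.0
```

Request:
drive_tool(
  steps=[
    [[0, 0, 0, 0, 0, 0, 0], [0, 0, 0, 0, 0, 0, 0], [0, 0, 0, 0, 0, 0, 0]],
  ],
)

```text
t: 24.8
tcp_pos: [0.6202, 0.0187, 0.2316]
orientation: [0.0, 0.999, -0.039, 0.0]
wrist_force: [-0.2, 0.8, -1.5]
width: 0.0245
grip_force: 50.1
```

```bash
python3 held.py -.1 -.1 .08 pics/h3.png; python3 go.py .6211 .0192 .150 85.4
```

```text
0  [0.6202372  0.01836826 0.23153772]
shift [ 0.08 -0.11  8.15] turn [ 0. -0.  0.] | now [0.6202 0.0182 0.2315] yaw_y -94.6 w 0.0244 q1,q6 [-0.08  1.57] t 24.9
```

View pics/h3.png

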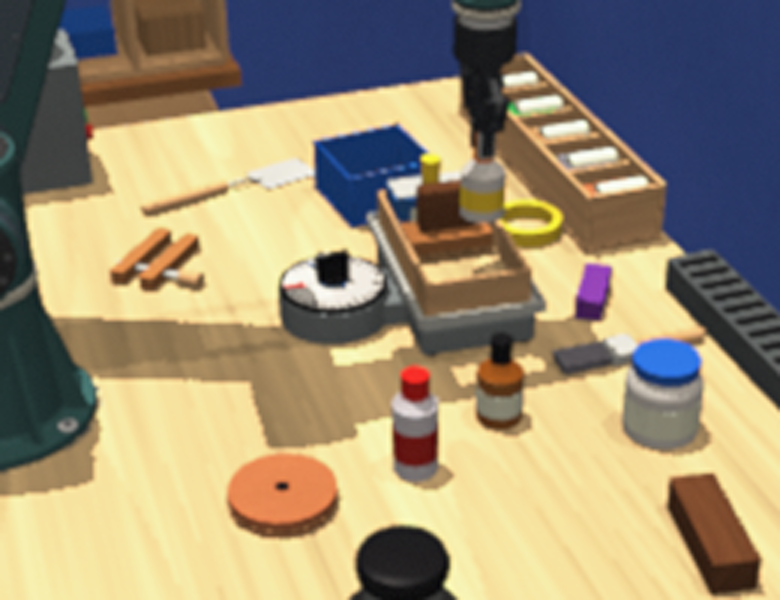

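The glue bottle hangs upright at (482,190), over its slot next to the block. The lacquer bottle now stands at (500,385). I'll lower the glue.

Request:
drive_tool(
  steps=[
    [[0, 0.1, 0, 3, 0, 0, 0], [0, 0.1, 0, 5, 0, 0, 0], [0, 0.1, 0, 7, 0, 0, 0], [0, 0.1, 0, 7.8, 0, 0, 0], [0, 0.1, 0, 8, 0, 0, 0], [0, 0.1, 0, 8.2, 0, 0, 0], [0, 0.1, 0, 8.3, 0, 0, 0], [0, 0.1, 0, 8.3, 0, 0, 0]],
  ],
)

```text
t: 25.7
tcp_pos: [0.622, 0.0193, 0.1493]
orientation: [0.0, 0.999, -0.039, 0.001]
wrist_force: [-0.4, -0.4, -0.0]
width: 0.0242
grip_force: 50.3
```

Request:
drive_tool(
  steps=[
    [[0.5, 0, 0, 0, 0, 0, 0], [0.5, 0, 0, 0, 0, 0, 0], [0.5, 0, 0, 0, 0, 0, 0], [0.5, 0, 0, -3, 0, 0, 0], [0.5, 0, 0, -7, 0, 0, 0], [0.5, 0, 0, -11, 0, 0, 0], [0.6, -0.6, 4, -11, 0, 0, 0], [0.6, -2, 8.5, -11, 0, 0, 0], [0.6, -3, 13, -11, 0, 0, 0], [0.6, -4, 17.5, -11, 0, 0, 0], [0.6, -5, 21.5, -11, 0, 0, 0], [0.6, -5, 21.5, -11, 0, 0, 0]],
  ],
)

```text
t: 26.9
tcp_pos: [0.5533, -0.1956, 0.2586]
orientation: [0.001, 0.999, -0.041, -0.0]
wrist_force: [0.3, 0.2, -0.8]
width: 0.0514
grip_force: 0.0
```

Run:
```python
from chk import *
c=cam('top'); P=cloud(c); objs(P); print('glue',band(P,.6211,.0192,.03,.155,.185)); print('box',box(P))
go(.556,-.2033,.086)
```

```text
block 0
spray (12, array([ 425.6, -273.4]), array([ 5.8, 21.2]), 70.9, array([ 426.8, -273.3,  130.1]))
lacq (32, array([ 552.4, -200.6]), array([24.6, 16.3]), 52.8, array([ 552.8, -200.9,  110. ]))
glue 0
glue (50, array([620.8,  19.9]), array([26. , 20.2]), 0.6, array([620.1,  20. , 170.9]))
box ((array([593. ,  59.3]), array([252.1, 136.9]), 85.4), 453)
shift [ 0.28  0.99 17.25] turn [ 0. -0.  0.] | now [ 0.554  -0.1931  0.2585] yaw_y -94.7 w 0.0511 q1,q6 [-0.45  1.2 ] t 26.9
```

Request:
drive_tool(
  steps=[
    [[0.6, 0.2, 0.9, 4, 0, 0, 0], [0.6, 0.2, 0.9, 8, 0, 0, 0], [0.6, 0.2, 0.9, 12, 0, 0, 0], [0.6, 0.2, 0.9, 15, 0, 0, 0], [0.6, 0.2, 0.9, 17.2, 0, 0, 0], [0.6, 0.2, 0.9, 17.2, 0, 0, 0], [0.6, 0.2, 0.9, 17.2, 0, 0, 0], [0, 0.2, 0.9, 17.2, 0, 0, 0], [0, 0.2, 0.9, 17.2, 0, 0, 0], [0, 0.2, 0.9, 17.2, 0, 0, 0], [0, 0.2, 0.9, 17.2, 0, 0, 0], [0, 0.2, 0.9, 17.2, 0, 0, 0]],
  ],
)

```text
t: 28.15
tcp_pos: [0.5574, -0.201, 0.088]
orientation: [0.001, 0.999, -0.039, 0.002]
wrist_force: [-0.4, -2.7, 6.6]
width: 0.0244
grip_force: 49.7
```

```bash
python3 go.py .5593 .0242 .24 85.4
```

```text
shift [ -1.52 -22.44 -15.24] turn [ 0.001 -0.003  0.002] | now [ 0.5574 -0.201   0.088 ] yaw_y -94.5 w 0.0244 q1,q6 [-0.46  1.19] t 28.1
```

Request:
drive_tool(
  steps=[
    [[0, 0, 0, -4, 0, 0, 0], [0, 0, 0, -8, 0, 0, 0], [0, 0, 0, -12, 0, 0, 0], [0, 0, -3, -15.2, 0, 0, 0], [0, -0.3, -7.5, -15.2, 0, 0, 0], [0, -0.6, -12, -15.2, 0, 0, 0], [0, -1, -16.5, -15.2, 0, 0, 0], [0, -1.5, -20, -15.2, 0, 0, 0], [0, -1.5, -22.5, -15.2, 0, 0, 0], [0, -1.5, -22.5, -15.2, 0, 0, 0], [0, -1.5, -22.5, -15.2, 0, 0, 0]],
  ],
)

```text
t: 29.25
tcp_pos: [0.5579, 0.0259, 0.2381]
orientation: [0.0, 0.999, -0.038, -0.001]
wrist_force: [0.2, -0.1, -2.5]
width: 0.0245
grip_force: 49.9
```

```bash
python3 go.py .5593 .0242 .153 85.4
```

```text
shift [0.16 0.16 8.51] turn [0.    0.001 0.004] | now [0.5579 0.0259 0.2381] yaw_y -94.4 w 0.0245 q1,q6 [-0.08  1.57] t 29.2
```

Request:
drive_tool(
  steps=[
    [[0, 0.1, 0.1, 3, 0, 0, 0], [0, 0.1, 0.1, 5, 0, 0, 0], [0, 0.1, 0.1, 7, 0, 0, 0], [0, 0.1, 0.1, 8, 0, 0, 0], [0, 0.1, 0.1, 8.3, 0, 0, 0], [0, 0.1, 0.1, 8.5, 0, 0, 0], [0, 0.1, 0.1, 8.6, 0, 0, 0], [0, 0.1, 0.1, 8.6, 0, 0, 0]],
  ],
)

```text
t: 30.05
tcp_pos: [0.5601, 0.0243, 0.1531]
orientation: [-0.0, 0.999, -0.039, 0.001]
wrist_force: [0.2, 0.2, -2.7]
width: 0.0245
grip_force: 50.0
```

Request:
drive_tool(
  steps=[
    [[0.5, 0, 0, 0, 0, 0, 0], [0.5, 0, 0, 0, 0, 0, 0], [0.5, 0, 0, 0, 0, 0, 0], [0.5, 0, 0, -3, 0, 0, 0], [0.5, 0, 0, -7, 0, 0, 0], [0.5, 0, 0, -11, 0, 0, 0], [0.6, -2, 3, -11, 0, 0, 0], [0.6, -4, 7, -11, 0, 0, 0], [0.6, -6, 11, -11, 0, 0, 0], [0.6, -8, 15, -11, 0, 0, 0], [0.6, -8, 15, -11, 0, 0, 0]],
  ],
)

```text
t: 31.15
tcp_pos: [0.4656, -0.1225, 0.2627]
orientation: [0.001, 0.999, -0.041, -0.0]
wrist_force: [-0.2, 0.3, -0.4]
width: 0.051
grip_force: 0.0
```

Run:
```python
from chk import *
c=cam('top'); P=cloud(c); objs(P); print('glue',band(P,.6211,.0192,.03,.155,.185)); print('lacq',band(P,.5593,.0242,.03,.16,.19)); print('box',box(P))
go(.431,-.262,.105)
```

```text
block 0
spray (68, array([ 431.1, -261.7]), array([28.6, 29.5]), 27.2, array([ 431. , -262. ,  129.8]))
lacq 0
glue 0
glue (49, array([621.1,  19.8]), array([25.6, 20.2]), 0.3, array([619.9,  19.9, 170.7]))
lacq (50, array([559.4,  22.7]), array([24.5, 24.1]), 23.1, array([558.9,  22.7, 174.8]))
box ((array([592.8,  59.1]), array([252., 138.]), 85.6), 425)
shift [-2.44 14.37 15.78] turn [ 0.    -0.001  0.   ] | now [ 0.4671 -0.1207  0.2627] yaw_y -94.7 w 0.0514 q1,q6 [-0.4   1.26] t 31.2
```

Request:
drive_tool(
  steps=[
    [[0.7, -0.8, 4.7, 0, 0, 0, 0], [0.7, -1.6, 9.4, 0, 0, 0, 0], [0.7, -2.4, 14.3, 2, 0, 0, 0], [0.7, -2.4, 14.3, 6, 0, 0, 0], [0.7, -2.4, 14.3, 8, 0, 0, 0], [0.7, -2.4, 14.3, 8, 0, 0, 0], [0.7, -2.4, 14.3, 8, 0, 0, 0]],
  ],
)

```text
t: 31.9
tcp_pos: [0.4338, -0.259, 0.1826]
orientation: [-0.0, 0.999, -0.039, 0.0]
wrist_force: [0.1, 0.4, -0.7]
width: 0.0594
grip_force: 0.0
```

```bash
python3 go.py .431 -.262 .105
```

```text
shift [-0.25  0.32  7.76] turn [-0. -0. -0.] | now [ 0.4338 -0.259   0.1826] yaw_y -94.4 w 0.0594 q1,q6 [-0.68  0.97] t 31.9
```

Request:
drive_tool(
  steps=[
    [[0.7, -0.2, 0.3, 2, 0, 0, 0], [0.7, -0.2, 0.3, 5, 0, 0, 0], [0.7, -0.2, 0.3, 7.7, 0, 0, 0], [0.7, -0.2, 0.3, 7.7, 0, 0, 0], [0.7, -0.2, 0.3, 7.7, 0, 0, 0], [0, -0.2, 0.3, 7.7, 0, 0, 0], [0, -0.2, 0.3, 7.7, 0, 0, 0], [0, -0.2, 0.3, 7.7, 0, 0, 0], [0, -0.2, 0.3, 7.7, 0, 0, 0], [0, -0.2, 0.3, 7.7, 0, 0, 0]],
  ],
)

```text
t: 32.9
tcp_pos: [0.4321, -0.2637, 0.1072]
orientation: [0.001, 0.999, -0.039, 0.002]
wrist_force: [-0.4, 0.1, 5.8]
width: 0.0303
grip_force: 49.2
```

```bash
python3 go.py .5861 -.0291 .26 85.4
```

```text
shift [ 13.57 -24.56 -15.29] turn [ 0.002 -0.003  0.002] | now [ 0.4321 -0.2637  0.1072] yaw_y -94.5 w 0.0303 q1,q6 [-0.68  0.96] t 32.9
```

Request:
drive_tool(
  steps=[
    [[0, 0, 0, -4, 0, 0, 0], [0, 0, 0, -8, 0, 0, 0], [0, 0, 0, -12, 0, 0, 0], [0, 1, -2, -15.3, 0, 0, 0], [0, 3, -5.5, -15.3, 0, 0, 0], [0, 5, -9, -15.3, 0, 0, 0], [0, 7.2, -13, -15.3, 0, 0, 0], [0, 9.4, -17, -15.3, 0, 0, 0], [0, 11.6, -21, -15.3, 0, 0, 0], [0, 13.5, -24.5, -15.3, 0, 0, 0], [0, 13.5, -24.5, -15.3, 0, 0, 0], [0, 13.5, -24.5, -15.3, 0, 0, 0]],
  ],
)

```text
t: 34.1
tcp_pos: [0.5843, -0.0279, 0.2584]
orientation: [0.0, 0.999, -0.038, -0.0]
wrist_force: [-0.0, -0.5, -3.2]
width: 0.0304
grip_force: 51.4
```

```bash
python3 held.py -.1 -.1 .08 pics/h4.png; python3 go.py .5861 -.0291 .171 85.4
```

```text
0  [ 0.58378928 -0.0287277   0.25835894]
shift [ 0.25 -0.04  8.74] turn [0.    0.001 0.002] | now [ 0.5836 -0.0293  0.2584] yaw_y -94.5 w 0.0303 q1,q6 [-0.17  1.48] t 34.2
```

View pics/h4.png

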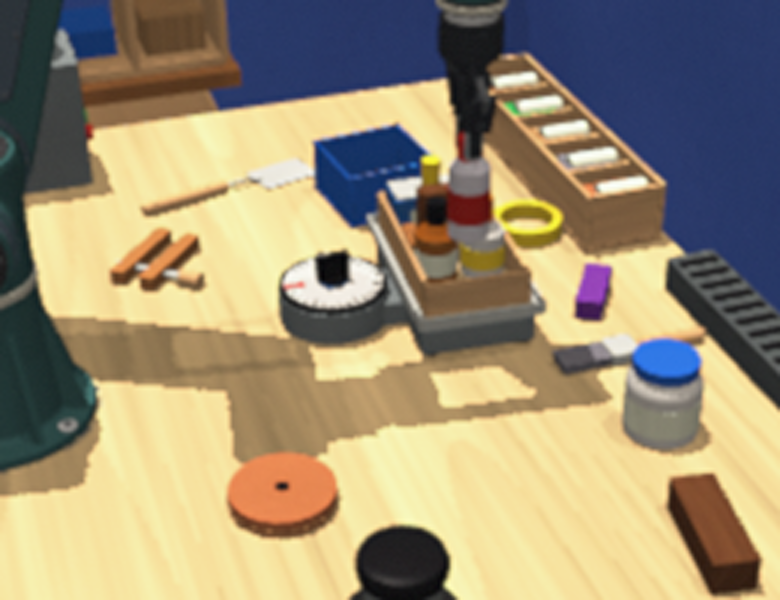

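The spray can is upright at (468,195) above the free end of the box. Lacquer and glue stand behind that slot. I'll lower the can.

Request:
drive_tool(
  steps=[
    [[0, 0.2, 0, 3, 0, 0, 0], [0, 0.2, 0, 5, 0, 0, 0], [0, 0.2, 0, 7, 0, 0, 0], [0, 0.2, 0, 8, 0, 0, 0], [0, 0.2, 0, 8.5, 0, 0, 0], [0, 0.2, 0, 8.7, 0, 0, 0], [0, 0.2, 0, 8.8, 0, 0, 0], [0, 0.2, 0, 8.8, 0, 0, 0]],
  ],
)

```text
t: 35.0
tcp_pos: [0.5869, -0.029, 0.1711]
orientation: [0.0, 0.999, -0.039, 0.001]
wrist_force: [-0.7, -0.0, -2.4]
width: 0.0303
grip_force: 51.4
```

Request:
drive_tool(
  steps=[
    [[0.6, 0, 0, 0, 0, 0, 0], [0.6, 0, 0, 0, 0, 0, 0], [0.6, 0, 0, 0, 0, 0, 0], [0.6, 0, 0, -3, 0, 0, 0], [0.6, 0, 0, -7, 0, 0, 0], [0.6, 0, 0, -11, 0, 0, 0], [0.6, 0, 4, -11, 0, 0, 0], [0.6, 0, 8.5, -11, 0, 0, 0], [0.6, 0, 13, -11, 0, 0, 0], [0.6, 0, 17.5, -11, 0, 0, 0], [0.6, 0, 22, -11, 0, 0, 0], [0.6, 0, 22, -11, 0, 0, 0]],
  ],
)

```text
t: 36.2
tcp_pos: [0.5689, -0.254, 0.2805]
orientation: [0.002, 0.999, -0.042, 0.0]
wrist_force: [-0.3, 0.7, -0.3]
width: 0.0513
grip_force: 0.0
```

```bash
python3 lookdial.py pics/f1.png
python3 - <<'E'
from chk import *
c=cam('top'); P=cloud(c)
for n,x,y,a,b in(('solv cap',.600,.1455,.155,.18),('block',.5952,.0835,.15,.172),('glue',.6211,.0192,.155,.185),('lacq',.5593,.0242,.16,.19),('spray',.5861,-.0291,.18,.21)): print(n,band(P,x,y,.042 if n=='block' else .03,a,b))
cv2.imwrite('pics/f2.png',cv2.resize(cam('side')['frame'][90:290,120:380],None,fx=3,fy=3,interpolation=cv2.INTER_CUBIC))
E
```

```text
red 168 [0.38918016 0.07450201] r 0.046915983999409654 ang 176.33130956167463
blue 104 [0.47254042 0.09194082] r 0.04186919731686151 ang 29.22277365116777
knob 52 (array([436.4,  72.7]), array([13.7, 42.1]), 90.0) [0.43571062 0.07231625 0.09560475]
disc (array([436.2,  71.8]), array([137.9, 139.1]), 27.1)
((array([592.8,  59. ]), array([251.7, 136.6]), 85.4), 402)
36.25 [ 0.56897761 -0.25109923  0.28037973]
solv cap (50, array([595.7, 147.8]), array([24.1, 23.6]), 48.0, array([596.1, 147.8, 165.6]))
block (170, array([595.6,  83.1]), array([26.1, 78.6]), 86.8, array([594.1,  83.4, 158.3]))
glue (49, array([619.9,  19.7]), array([22.8, 23.5]), 57.2, array([620.2,  19.8, 169. ]))
lacq (51, array([559.3,  23.2]), array([23.6, 24.6]), 84.1, array([558.7,  22.6, 173.8]))
spray (77, array([584.6, -28.9]), array([29.9, 29.7]), 1.5, array([585.4, -28.8, 191.3]))
```

View pics/f1.png

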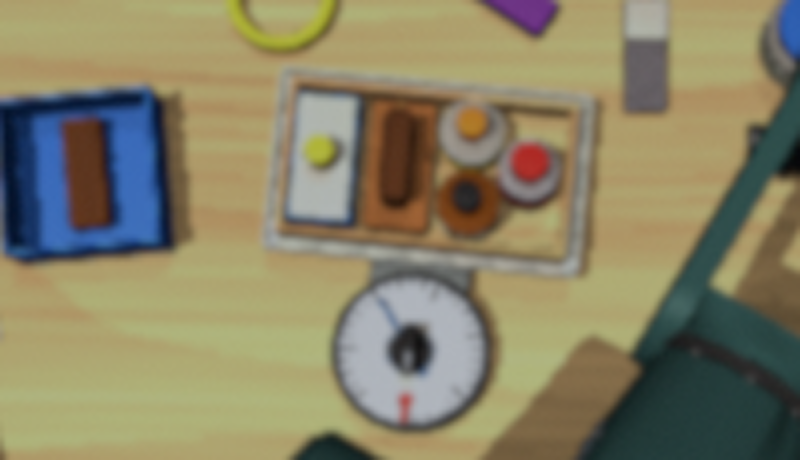

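View pics/f2.png

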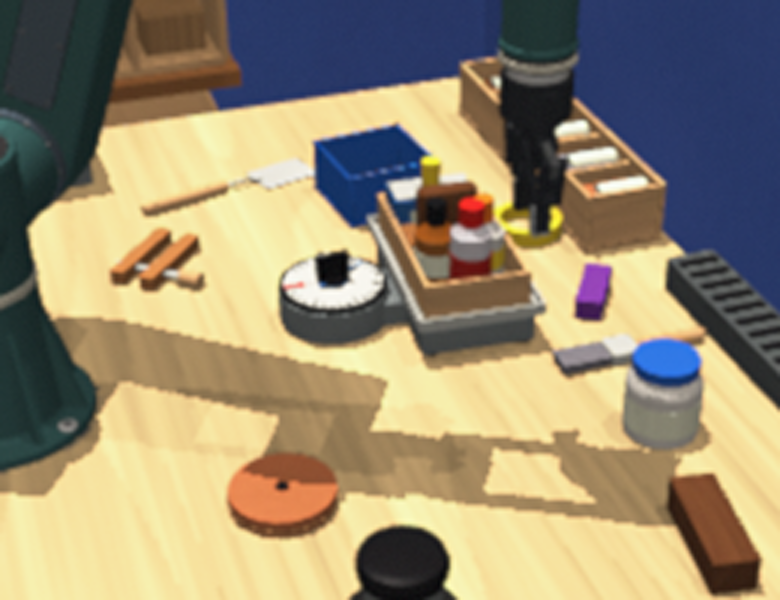

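All five supplies stand in the box, with feet consistently at about 61–62 mm. The red mark is unchanged at (405,408), the needle has swung to (380,292), and the offcut is in the bin at (88,172). I'll hand the job in.

```bash
python3 -c "
from cell import *
print(close_job())"
```

```text
the job is handed in; nothing more can be done
None
```

I handed the job in after about 36 s on the robot clock: the offcut is in the scrap bin, the dial is zeroed for the empty box, and the five supplies on the bench (glue, lacquer, spray can, solvent tin, sanding block) stand upright in the box on the scale; I saw no polish bottle, and hand-in returned no verdict.

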